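Click two thermostat thumbwheels to the middle setting

ROBOT

A 6-joint arm with a two-finger parallel gripper is mounted at the origin on a cart in front of the work surface, level with it; the furniture and walls round the work are solid. World frame = base frame: x ahead of the robot, y to its left, z up, the work surface at z = 0. Lengths are in m, angles in rad, forces in N, time in s.
With the tool pointing down it reaches from about 0.35 to 0.875 m from the base axis. Payload 4.2 kg.
Tool frame: the origin (TCP) lies between the finger pads; the fingertips stand 8 mm ahead of it and the grasp point (between the pads) lies 11 mm behind it; z points along the fingers, y is the line along which they close (so a half turn about z gives the same grasp; the last joint's range is limited). The gripper opens to 87 mm and grips with 3 to 60 N. Pads are 19 mm wide; open, the fingers measure 117 mm over their backs; the gripper's body (75 mm by 190 mm) begins 51 mm behind the grasp point.
Start: joints at [-0.982, 0.385, 0.008, 0, -1.194, -0.259], TCP at [0.202, -0.591, 0.231] pointing down, gripper open.
Joint ranges: [-3.14, 3.14], [-1.21, 2.06], [-1.07, 1.41], [-3.16, 2.05], [-2.99, -0.16], [-3.1, 3.1]. Speed limits (rad/s): [2.79, 2.79, 3.14, 3.14, 3.14, 3.14].

INTERFACE

Orientations are given as [roll, pitch, yaw] about the fixed x, y, z axes, in that order (R = Rz(yaw) Ry(pitch) Rx(roll)).
In Python, from cell import manip gives the robot as it stands.
- The arm moves only by the tool arm_command, never from a script. Its argument "motion" is a list of rows, each an object with "fingers": the finger opening in mm, from 0 to 87; "travel": the shift along the tool's x, y, z in mm, a list of three; "twist": the turn about the tool's z in rad. In form: [{"fingers": fingers, "travel": [tx, ty, tz], "twist": twist}, ...]. A call has 1 to 8 rows; each row shifts and turns the commanded pose from where the row before left it, along the tool's axes as they then stand; what a row does not reach is not made up. A row lasts 1/8 s, in which the tool goes at most 62.5 mm and 10.7 degrees, less where a joint would pass 70% of its speed; a pose out of reach is approached as far as the arm can. A call is refused whole if a number of a shift passes 62.5 or a number of a turn 0.188, either way. A call with a gripper value outside its range is refused whole. The fingers move at their own pace and stop on an object; "squeeze" is the grip in N (left out, the last holds). Time passes only in rows, so rows that do not move let the fingers close. It gives the time, the measured TCP pose, the force, the opening and the grip force at its end, in the units of the state.
- manip.read_state(): the state, without advancing time (a new reading comes with each control period).
- manip.get_image(name): name is "side" or "top"; returns the picture (384x512x3 uint8, red, green, blue); there is no depth.
- manip.camera_params(name): a dict with "fx", "fy", "cx", "cy" (pixels), "distortion" ([k1, k2, p1, p2, k3] as OpenCV has them; the pictures are not rectified), "R" (3x3) and "t" (3): a world point X has camera coordinates R X + t. Camera axes: x right, y down, z forward; pixel columns grow to the right and rows downward; lengths in m; the calibration is good to about 2 mm. A picture is of the moment at which its call begins. camera_params takes no time and is no camera call.
- manip.sign_off(): hands the job in; it is judged then, once.
The state is a dict: "time_s": time; "q": joint angles; "qd": joint speeds; "joint_torque": joint torques, N m; "eef_pos": TCP position; "tcp_rot": TCP orientation; "wrist_force": force on the tool from outside, world axes, zero at the start; "torque": the same for the moment, N m; "opening": opening from 0.0 (shut) to 1.0 (fully open); "grasp_force": force on a finger pad.
Only numpy, scipy, OpenCV 4.12 (cv2) and the standard library are available. Lean on these libraries where they do the work, as an engineer would, in place of code of your own. Each camera call takes 0.05 s, during which the arm holds its last target. There are 200 camera calls.

TASK

The two drying-cupboard thermostats on the worktop are set to opposite extremes; set both to the middle. Lay a fingertip on top of each knurled wheel and roll it one click, until its white bar sits at the very top, level with the broad index ridges, then take the finger away. Only roll the wheels: do not pick up or shift the units, and leave the pot, the carton and the peg alone.

Things in the scene. Friction and masses are not known exactly. Their poses are not given: they have to be found in the camera images.
- unit_wide: Thermostat, loose grey plastic box on 4 feet, the wider of the two; about 0.9 kg, 112 mm long (x), 70 mm wide (y), 39 mm high. In its top a black knurled wheel: axle along y 42 mm up, radius 35 mm, 42 mm wide, between two rounded cheeks (13 mm thick) 5.5 mm lower than its rim. Origin: centre of the underside; z up, x the rolling direction, away from the robot at yaw 0, y left.
- top_wide (a point): Fixed to the wide unit, 77 mm above its origin: top of the wheel's rim. A fingertip pressed down here and moved along the unit's x turns the wheel by friction, one click per 24.5 mm of travel without slip; it takes about 2 N along the rim. The sprung wheel sinks up to 4 mm under the finger: 2.5 N to start, 8.5 N at the stop. Axes as the unit's.
- wheel_wide (a joint): Angle of the wide unit's wheel, rad. Clicks at -0.7, 0 (middle), +0.7, stops just beyond; released, it springs to a click (the middle one if within 0.35 of 0). Grows as the top of the wheel rolls toward the unit's +x. A white bar 5 mm wide across the rim is at the very top at 0, toward -x at -0.7, toward +x at +0.7; a broad black ridge on each cheek marks the top. Starts at -0.7.
- unit_narrow: Thermostat, loose grey plastic box on 4 feet, the narrower of the two; about 0.9 kg, 112 mm long (x), 53 mm wide (y), 39 mm high. In its top a black knurled wheel: axle along y 42 mm up, radius 35 mm, 25 mm wide, between two rounded cheeks (13 mm thick) 5.5 mm lower than its rim. Origin: centre of the underside; z up, x the rolling direction, away from the robot at yaw 0, y left.
- top_narrow (a point): Fixed to the narrow unit, 77 mm above its origin: top of the wheel's rim. A fingertip pressed down here and moved along the unit's x turns the wheel by friction, one click per 24.5 mm of travel without slip; it takes about 2 N along the rim. The sprung wheel sinks up to 4 mm under the finger: 2.5 N to start, 8.5 N at the stop. Axes as the unit's.
- wheel_narrow (a joint): Angle of the narrow unit's wheel, rad. Clicks at -0.7, 0 (middle), +0.7, stops just beyond; released, it springs to a click (the middle one if within 0.35 of 0). Grows as the top of the wheel rolls toward the unit's +x. A white bar 5 mm wide across the rim is at the very top at 0, toward -x at -0.7, toward +x at +0.7; a broad black ridge on each cheek marks the top. Starts at +0.7.
- polish_pot: Bystander: low round pot, 69 mm across, 41 mm high, standing behind the units; origin at the centre of its underside.
- soap_box: Bystander: upright soap powder carton, 55x74x112 mm, standing behind to the left; origin at the centre of its underside.
- peg: Bystander: wooden clothes peg, 15x72x12 mm, lying behind the units between pot and carton; origin at the centre of its underside.

How it is judged:
By the outcome, as a careful person would: the job done as asked, in the order asked, and still so for the second after the job is handed in, with the robot touching nothing.
It also fails if it takes over 48 s, if anything falls off the work surface, if the arm or the gripper's body presses on something with over 40 N, if the wrist force passes 120 N, or if a joint passes its speed limit or range.

## Working session

There is one attempt and no reset: what is moved stays moved. The work goes in short steps, Python scripts to look and compute and a tool call to move; the robot and the scene stay as the last step left them, time stands still between calls to the robot, and variables do not carry over. Pictures are saved under pics/ and viewed, at most 10 in all, crops included, and the job is handed in when it is done.

Besides the shell and the picture viewer there is one more tool, called after "Request:" as a command line: name --argument value ..., lists and objects as JSON in quotes. arm_command: Moves the arm, as the interface text tells. Its arguments: {"type":"object","properties":{"motion":{"type":"array"},"squeeze":{"type":"number"}},"required":["motion"]}

```bash
mkdir -p pics
python3 - <<'E'
from cell import manip
import cv2,numpy as np
for n in("top","side"):
    im=manip.get_image(n); cv2.imwrite(f"pics/{n}0.png",cv2.cvtColor(im,cv2.COLOR_RGB2BGR))
    p=manip.camera_params(n); R=np.array(p["R"]);print(n,p["fx"],p["cx"],p["cy"],p["distortion"],(-R.T@p["t"]).round(3),R.round(2).tolist())
s=manip.read_state();print(s)
E
```

```text
top 429.6143259784146 258.18813032995223 190.050291214267 [-0.09878152  0.          0.          0.          0.        ] [0.466 0.196 0.942] [[-0.02, -1.0, -0.01], [-0.99, 0.02, -0.11], [0.11, 0.0, -0.99]]
side 467.8842639194817 253.35165978702943 199.87639962960398 [0.05602493 0.         0.         0.         0.        ] [ 0.504 -0.189  0.838] [[0.99, -0.15, -0.01], [-0.14, -0.87, -0.47], [0.06, 0.47, -0.88]]
{'time_s': 0.1, 'q': array([-9.82391327e-01,  3.85527025e-01,  6.77242460e-03, -4.18356807e-04,
       -1.19403618e+00, -2.58584641e-01]), 'qd': array([ 1.46031907e-03, -1.35874993e-03,  2.69297351e-03,  1.35074236e-03,
       -4.05925719e-04,  8.93207983e-05]), 'joint_torque': array([-5.30172183e-04, -3.91690636e+01,  1.87934679e+01,  4.23194602e+00,
        1.34398229e-02, -7.73663032e-05]), 'eef_pos': array([ 0.20225332, -0.59081622,  0.22954676]), 'tcp_rot': array([ 3.13956508e+00, -1.34231772e-04, -2.81192646e+00]), 'wrist_force': array([-0.47918428,  0.94765664, -0.21106839]), 'torque': array([-0.010274  ,  0.01662315, -0.03095988]), 'grasp_force': 0.0, 'opening': 0.9989381050612001}
```

View pics/top0.png

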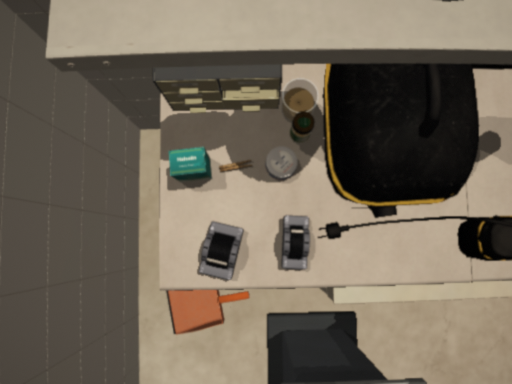

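View pics/side0.png

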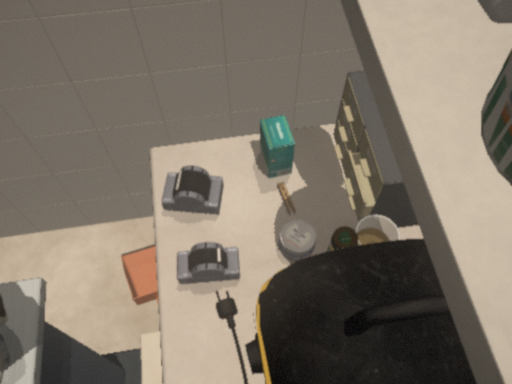

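The top view shows the wide unit at about (221,250) and the narrow one at (296,242). Their bars are at about (216,262), toward the robot, and (297,230), away from it. The side view shows the wide unit at (193,190) and the narrow one at (208,262). I'll enlarge both and segment them.

```bash
cat > h.py <<'E'
from cell import manip
import cv2,numpy as np
def cam(n):
    p=manip.camera_params(n); K=np.array([[p["fx"],0,p["cx"]],[0,p["fy"],p["cy"]],[0,0,1]])
    return K,np.array(p["distortion"]),np.array(p["R"]),np.array(p["t"])
def ray(n,uv):
    K,d,R,t=cam(n); q=cv2.undistortPoints(np.array(uv,float).reshape(-1,1,2),K,d)[:,0]
    return -R.T@t,np.c_[q,np.ones(len(q))]@R
def plane(n,uv,z):
    c,D=ray(n,uv); return c+D*((z-c[2])/D[:,2])[:,None]
def proj(n,X):
    K,d,R,t=cam(n); return cv2.projectPoints(np.array(X,float).reshape(-1,3),cv2.Rodrigues(R)[0],t,K,d)[0][:,0]
def shot(n,f,x0,y0,x1,y1,k):
    im=cv2.cvtColor(manip.get_image(n),cv2.COLOR_RGB2BGR); cv2.imwrite(f"pics/{f}_raw.png",im)
    c=cv2.resize(im[y0:y1,x0:x1],None,fx=k,fy=k,interpolation=cv2.INTER_CUBIC); return im,c
E
python3 - <<'E'
from h import *
a=cv2.imread("pics/top0.png");b=cv2.imread("pics/side0.png")
A=cv2.resize(a[212:287,190:320],None,fx=6,fy=6,interpolation=cv2.INTER_CUBIC)
B=cv2.resize(b[160:290,155:250],None,fx=4.5,fy=4.5,interpolation=cv2.INTER_CUBIC)
cv2.imwrite("pics/topc.png",A);cv2.imwrite("pics/sidec.png",B)
# box outline: bluish vs. worktop
for n,im,rois in(("top",a,[(190,212,255,287),(265,205,318,280)]),("side",b,[(155,160,230,220),(170,235,245,290)])):
    for nm,(x0,y0,x1,y1) in zip(("wide","narrow"),rois):
        r=im[y0:y1,x0:x1].astype(int); m=((r[...,2]-r[...,0])<6).astype(np.uint8)
        cs,_=cv2.findContours(m,cv2.RETR_EXTERNAL,cv2.CHAIN_APPROX_NONE); c=max(cs,key=cv2.contourArea)[:,0]+[x0,y0]
        P=plane(n,c,.03)[:,:2]; rc=cv2.minAreaRect((P*1000).astype(np.float32))
        L=r.sum(2); dk=(L<110).astype(np.uint8); 
        k,lab,st,ce=cv2.connectedComponentsWithStats(dk); 
        print(n,nm,"rect",np.round(rc[0],1),np.round(rc[1],1),round(rc[2],1),"dark",[(s[4],(q+[x0,y0]).round(1)) for s,q in zip(st[1:],ce[1:]) if s[4]>15])
E
```

```text
top wide rect [444.  282.2] [ 70.8 105.5] 73.4 dark [(np.int32(540), array([220.4, 246.6])), (np.int32(55), array([216.8, 264.8]))]
top narrow rect [457.9 123.1] [ 52.9 105.6] 86.3 dark [(np.int32(37), array([296. , 227.1])), (np.int32(322), array([295.9, 246.2]))]
side wide rect [405.6 267. ] [0. 0.] 0.0 dark []Traceback (most recent call last):
  File "<stdin>", line 10, in <module>
ValueError: max() iterable argument is empty
```

View pics/topc.png

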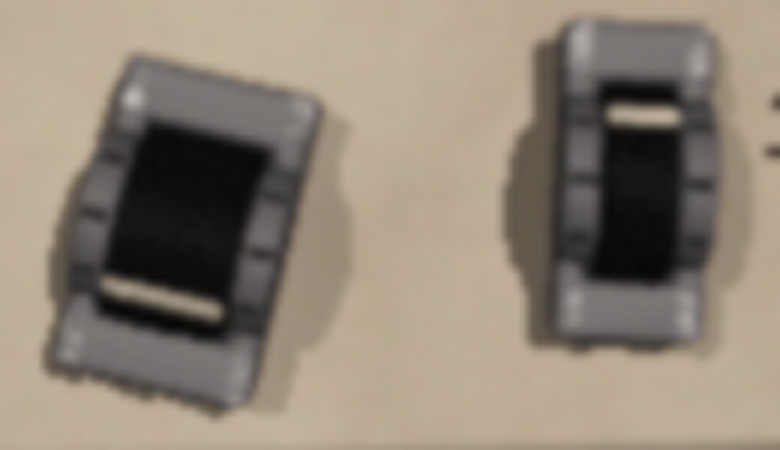

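View pics/sidec.png

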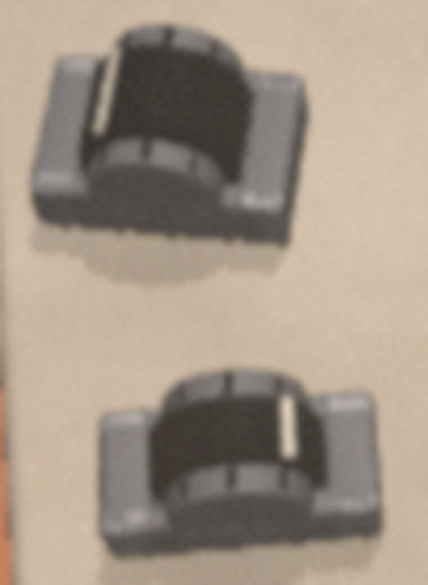

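The crops show a broad middle ridge on each cheek, which marks the top of the wheel. In the top crop, the wide unit's ridges are at (93,213) and (262,253), and the narrow unit's at (581,178) and (698,184). In the side crop they are at (175,40)/(150,152) and (235,380)/(233,480). The bars are where the task says they start.

Run:
```python
from h import *
T=lambda p,k,o:(np.array(p,float)+.5)/k-.5+o
for nm,tp,sp,psi in(("wide",[(93,213),(262,253)],[(175,40),(150,152)],-16.6),("narrow",[(581,178),(698,184)],[(235,380),(233,480)],-3.7)):
    a=plane("top",T(tp,6,[190,212]),.0725);b=plane("side",T(sp,4.5,[155,160]),.0725)
    for P in(a,b):
        v=P[0]-P[1]; print(nm,(P.mean(0)*1000).round(1),"yaw from ridges",round(float(np.degrees(np.arctan2(-v[0],v[1]))),1),"span",(np.linalg.norm(v)*1000).round(1))
# long edges for yaw, black object positions
a=cv2.imread("pics/top0.png")
print(plane("top",[(462,238),(490,215),(222,288),(340,288),(310,312),(330,130)],0).round(3).tolist())
# edge fits from top crop (unit upper rim z~.037)
for nm,e in(("wide",[(318,108),(255,395)]),("wideL",[(135,60),(58,345)]),("nar",[(566,30),(560,330)]),("narR",[(712,40),(698,330)])):
    P=plane("top",T(e,6,[190,212]),.037);v=P[0]-P[1];print(nm,round(float(np.degrees(np.arctan2(v[1],v[0]))),1),P.mean(0).round(4))
```

```text
wide [445.9 279.8  72.5] yaw from ridges -14.2 span 58.4
wide [446.6 274.9  72.5] yaw from ridges -16.1 span 55.0
narrow [460.3 124.5  72.5] yaw from ridges -4.2 span 39.3
narrow [460.6 120.8  72.5] yaw from ridges -7.0 span 41.3
[[0.458, -0.253, 0.0], [0.508, -0.322, 0.0], [0.363, 0.282, 0.0], [0.358, 0.026, 0.0], [0.308, 0.093, 0.0], [0.708, 0.035, 0.0]]
wide -13.3 [0.4382 0.2452 0.037 ]
wideL -15.8 [0.4563 0.3114 0.037 ]
nar -2.6 [0.4612 0.1483 0.037 ]
narR -4.5 [0.4584 0.0987 0.037 ]
```

Request:
arm_command --motion '[{"fingers": 0,"travel": [0,0,-40],"twist": 0},{"fingers": 0,"travel": [0,0,-50],"twist": 0},{"fingers": 0,"travel": [0,0,-30],"twist": 0}]' --squeeze 20

```text
time_s: 0.48
eef_pos: [0.2025, -0.5916, 0.353]
tcp_rot: [-3.139, 0.0, -2.812]
wrist_force: [0.2, 0.1, -0.1]
opening: 0.744
grasp_force: 0.0
```

Request:
arm_command --motion '[{"fingers": 0,"travel": [-30,51,0],"twist": 0},{"fingers": 0,"travel": [-30,51,0],"twist": 0},{"fingers": 0,"travel": [-30,52,0],"twist": 0},{"fingers": 0,"travel": [-30,52,0],"twist": 0},{"fingers": 0,"travel": [-29,51,0],"twist": 0},{"fingers": 0,"travel": [-35,41,0],"twist": 0},{"fingers": 0,"travel": [-35,41,0],"twist": 0},{"fingers": 0,"travel": [-35,41,0],"twist": 0}]'

```text
time_s: 1.48
eef_pos: [0.3195, -0.1478, 0.3505]
tcp_rot: [-3.142, 0.001, -2.812]
wrist_force: [1.5, -0.7, -0.3]
opening: 0.004
grasp_force: 0.0
```

Request:
arm_command --motion '[{"fingers": 0,"travel": [-35,41,0],"twist": 0},{"fingers": 0,"travel": [-35,41,0],"twist": 0},{"fingers": 0,"travel": [-40,32,0],"twist": 0},{"fingers": 0,"travel": [-40,32,0],"twist": 0},{"fingers": 0,"travel": [-40,31,0],"twist": 0},{"fingers": 0,"travel": [-41,31,0],"twist": 0},{"fingers": 0,"travel": [0,0,0],"twist": 0}]'

```text
time_s: 2.35
eef_pos: [0.4718, 0.1244, 0.3486]
tcp_rot: [-3.141, -0.003, -2.809]
wrist_force: [-0.1, -0.6, -0.6]
opening: 0.004
grasp_force: 0.0
```

Request:
arm_command --motion '[{"fingers": 0,"travel": [0,0,0],"twist": -0.167},{"fingers": 0,"travel": [0,0,0],"twist": -0.167},{"fingers": 0,"travel": [0,0,0],"twist": -0.167},{"fingers": 0,"travel": [0,0,0],"twist": -0.167},{"fingers": 0,"travel": [0,0,0],"twist": -0.166},{"fingers": 0,"travel": [0,0,0],"twist": -0.166},{"fingers": 0,"travel": [0,0,0],"twist": -0.166},{"fingers": 0,"travel": [0,0,0],"twist": 0}]'

```text
time_s: 3.35
eef_pos: [0.4703, 0.1213, 0.3505]
tcp_rot: [3.141, -0.0, -1.648]
wrist_force: [-0.6, 0.6, 0.1]
opening: 0.006
grasp_force: 0.0
```

Request:
arm_command --motion '[{"fingers": 0,"travel": [0,-2,50],"twist": 0},{"fingers": 0,"travel": [0,0,50],"twist": 0},{"fingers": 0,"travel": [0,0,50],"twist": 0},{"fingers": 0,"travel": [0,0,50],"twist": 0},{"fingers": 0,"travel": [0,0,45],"twist": 0},{"fingers": 0,"travel": [0,0,0],"twist": 0},{"fingers": 0,"travel": [0,0,0],"twist": 0}]'

```text
time_s: 4.22
eef_pos: [0.4741, 0.1224, 0.1072]
tcp_rot: [-3.139, 0.001, -1.646]
wrist_force: [0.6, 0.7, 0.2]
opening: 0.002
grasp_force: 0.0
```

Run:
```python
from h import *
im,c=shot("side","pre_narrow",130,150,290,290,5)
cv2.imwrite("pics/pre_narrow.png",c[:,:800])
s=manip.read_state();print(s["eef_pos"],s["wrist_force"])
```

```text
[0.47433328 0.12259569 0.10770058] [0.68507207 0.14638993 0.38092778]
```

View pics/pre_narrow.png

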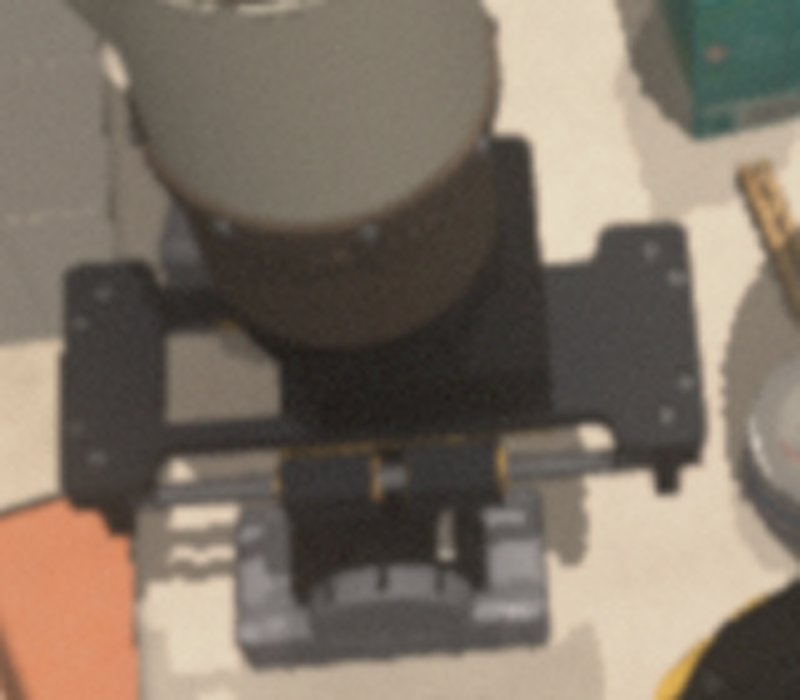

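The gripper sits over the narrow unit, clear of the pot and peg. The bar is still visible at about (447,530). Next I descend to contact in small steps.

Request:
arm_command --motion '[{"fingers": 0,"travel": [0,2,10],"twist": 0},{"fingers": 0,"travel": [0,0,9],"twist": 0},{"fingers": 0,"travel": [0,0,0],"twist": 0},{"fingers": 0,"travel": [0,0,0],"twist": 0}]'

```text
time_s: 4.78
eef_pos: [0.471, 0.1221, 0.0866]
tcp_rot: [-3.141, -0.0, -1.646]
wrist_force: [-0.1, 0.1, -0.2]
opening: 0.004
grasp_force: 0.0
```

Request:
arm_command --motion '[{"fingers": 0,"travel": [0,0,1],"twist": 0},{"fingers": 0,"travel": [0,0,1],"twist": 0},{"fingers": 0,"travel": [0,0,1],"twist": 0},{"fingers": 0,"travel": [0,0,0],"twist": 0}]'

```text
time_s: 5.28
eef_pos: [0.4714, 0.1222, 0.084]
tcp_rot: [-3.14, 0.0, -1.646]
wrist_force: [-0.6, -0.1, 4.4]
opening: 0.004
grasp_force: 1.8
```

Request:
arm_command --motion '[{"fingers": 0,"travel": [0,0,1],"twist": 0},{"fingers": 0,"travel": [0,0,0.5],"twist": 0},{"fingers": 0,"travel": [0,0,0],"twist": 0}]'

```text
time_s: 5.65
eef_pos: [0.4714, 0.1223, 0.0825]
tcp_rot: [-3.14, 0.0, -1.645]
wrist_force: [0.2, -0.8, 5.7]
opening: 0.001
grasp_force: 2.8
```

Request:
arm_command --motion '[{"fingers": 0,"travel": [0,2,0.5],"twist": 0},{"fingers": 0,"travel": [0,2,0],"twist": 0},{"fingers": 0,"travel": [0,2,0],"twist": 0},{"fingers": 0,"travel": [0,2,0],"twist": 0}]'

```text
time_s: 6.15
eef_pos: [0.4644, 0.1229, 0.0826]
tcp_rot: [-3.138, 0.001, -1.645]
wrist_force: [2.6, -3.3, 7.0]
opening: 0.005
grasp_force: 3.3
```

Request:
arm_command --motion '[{"fingers": 0,"travel": [0.3,2,0],"twist": 0},{"fingers": 0,"travel": [0.2,2,0],"twist": 0}]'

```text
time_s: 6.4
eef_pos: [0.4603, 0.123, 0.0826]
tcp_rot: [-3.138, 0.001, -1.645]
wrist_force: [1.0, -1.5, 7.2]
opening: 0.006
grasp_force: 3.3
```

Request:
arm_command --motion '[{"fingers": 0,"travel": [0.2,2,0],"twist": 0},{"fingers": 0,"travel": [0.1,2,0],"twist": 0},{"fingers": 0,"travel": [0.1,2,0],"twist": 0},{"fingers": 0,"travel": [0.1,2,0],"twist": 0}]'

```text
time_s: 6.9
eef_pos: [0.4511, 0.1233, 0.0821]
tcp_rot: [-3.141, 0.001, -1.646]
wrist_force: [-2.1, 1.9, 6.2]
opening: 0.002
grasp_force: 3.4
```

The tangential force has reversed, so the wheel is past halfway and being pulled toward the middle click.

Request:
arm_command --motion '[{"fingers": 0,"travel": [-0.1,2,0],"twist": 0},{"fingers": 0,"travel": [-0.1,2,0],"twist": 0},{"fingers": 0,"travel": [0,0,0],"twist": 0}]'

```text
time_s: 7.28
eef_pos: [0.447, 0.1237, 0.082]
tcp_rot: [-3.141, 0.001, -1.646]
wrist_force: [-1.5, 0.4, 6.2]
opening: 0.006
grasp_force: 3.0
```

Request:
arm_command --motion '[{"fingers": 0,"travel": [0,0,-5],"twist": 0},{"fingers": 0,"travel": [0,0,-25],"twist": 0},{"fingers": 0,"travel": [0,0,-40],"twist": 0},{"fingers": 0,"travel": [-52,8,0],"twist": 0},{"fingers": 0,"travel": [-52,8,0],"twist": 0},{"fingers": 0,"travel": [-52,8,0],"twist": 0},{"fingers": 0,"travel": [0,0,0],"twist": 0.096},{"fingers": 0,"travel": [0,0,0],"twist": 0.096}]'

```text
time_s: 8.28
eef_pos: [0.4337, 0.2807, 0.1506]
tcp_rot: [3.14, -0.002, -1.84]
wrist_force: [0.1, -0.2, 0.1]
opening: 0.007
grasp_force: 0.0
```

Request:
arm_command --motion '[{"fingers": 0,"travel": [0,0,0],"twist": 0},{"fingers": 0,"travel": [0,0,0],"twist": 0}]'

```text
time_s: 8.52
eef_pos: [0.4344, 0.2801, 0.1513]
tcp_rot: [3.141, -0.001, -1.837]
wrist_force: [-0.0, 0.3, -0.5]
opening: 0.009
grasp_force: 0.0
```

Run:
```python
from h import *
im,c=shot("side","post_narrow",130,150,290,290,5)
cv2.imwrite("pics/post_narrow.png",c)
s=manip.read_state();print(s["eef_pos"],s["tcp_rot"])
```

```text
[0.4345465  0.2801379  0.15137903] [ 3.14129572e+00 -3.63605955e-04 -1.83715886e+00]
```

View pics/post_narrow.png

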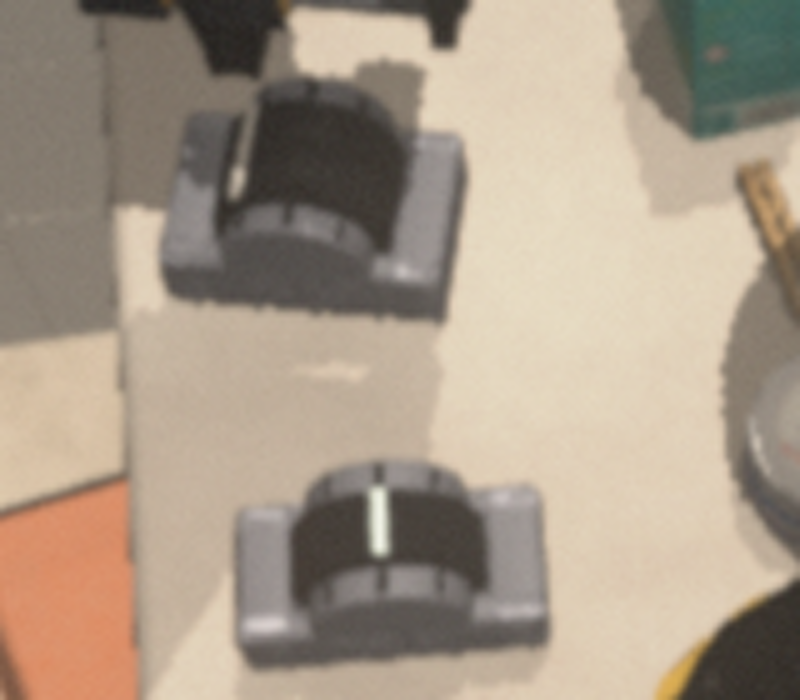

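The narrow wheel's bar is at (379,520), in line with its broad ridges at (379,470) and (382,580), and the unit hasn't moved. Next is the wide wheel.

Request:
arm_command --motion '[{"fingers": 0,"travel": [0,0,30],"twist": 0},{"fingers": 0,"travel": [0,0,25],"twist": 0},{"fingers": 0,"travel": [0,0,9],"twist": 0},{"fingers": 0,"travel": [0,0,0],"twist": 0},{"fingers": 0,"travel": [0,0,0],"twist": 0}]'

```text
time_s: 9.2
eef_pos: [0.4352, 0.281, 0.0885]
tcp_rot: [-3.141, 0.002, -1.837]
wrist_force: [-0.3, 0.2, 0.1]
opening: 0.008
grasp_force: 0.0
```

Request:
arm_command --motion '[{"fingers": 0,"travel": [0,0,1],"twist": 0},{"fingers": 0,"travel": [0,0,1],"twist": 0},{"fingers": 0,"travel": [0,0,1],"twist": 0},{"fingers": 0,"travel": [0,0,0],"twist": 0}]'

```text
time_s: 9.7
eef_pos: [0.4348, 0.2806, 0.0849]
tcp_rot: [-3.141, 0.0, -1.838]
wrist_force: [-0.4, -1.0, 2.1]
opening: 0.009
grasp_force: 1.0
```

Request:
arm_command --motion '[{"fingers": 0,"travel": [0,0,1],"twist": 0},{"fingers": 0,"travel": [0,0,1],"twist": 0},{"fingers": 0,"travel": [0,0,0.8],"twist": 0},{"fingers": 0,"travel": [0,0,0],"twist": 0}]'

```text
time_s: 10.2
eef_pos: [0.4348, 0.2806, 0.0823]
tcp_rot: [-3.141, 0.0, -1.837]
wrist_force: [-1.9, -0.2, 6.5]
opening: 0.007
grasp_force: 3.1
```

Request:
arm_command --motion '[{"fingers": 0,"travel": [0,-2,0],"twist": 0},{"fingers": 0,"travel": [0,-2,0],"twist": 0},{"fingers": 0,"travel": [0,-2,0],"twist": 0}]'

```text
time_s: 10.58
eef_pos: [0.4404, 0.2791, 0.0823]
tcp_rot: [-3.142, 0.0, -1.838]
wrist_force: [-2.9, -0.4, 6.4]
opening: 0.006
grasp_force: 3.5
```

Request:
arm_command --motion '[{"fingers": 0,"travel": [0.1,-2,0],"twist": 0},{"fingers": 0,"travel": [0.1,-2,0],"twist": 0},{"fingers": 0,"travel": [0.1,-2,0],"twist": 0},{"fingers": 0,"travel": [0,-2,0],"twist": 0}]'

```text
time_s: 11.08
eef_pos: [0.4489, 0.277, 0.0827]
tcp_rot: [-3.14, 0.002, -1.837]
wrist_force: [0.8, -1.7, 6.6]
opening: 0.008
grasp_force: 3.2
```

Request:
arm_command --motion '[{"fingers": 0,"travel": [0,-2,0],"twist": 0},{"fingers": 0,"travel": [0,-2,0],"twist": 0},{"fingers": 0,"travel": [0,-2,0],"twist": 0}]'

```text
time_s: 11.45
eef_pos: [0.4552, 0.2753, 0.0827]
tcp_rot: [-3.139, 0.002, -1.837]
wrist_force: [2.0, -1.2, 5.7]
opening: 0.006
grasp_force: 2.9
```

The force has reversed here too. I'll roll the last 4 mm, lift, and move back clear of the units.

Request:
arm_command --motion '[{"fingers": 0,"travel": [0,-2,0],"twist": 0},{"fingers": 0,"travel": [0,-2,0],"twist": 0},{"fingers": 0,"travel": [0,0,0],"twist": 0},{"fingers": 0,"travel": [0,0,-5],"twist": 0},{"fingers": 0,"travel": [0,0,-25],"twist": 0},{"fingers": 0,"travel": [0,0,-50],"twist": 0},{"fingers": 0,"travel": [0,0,-50],"twist": 0},{"fingers": 0,"travel": [0,0,-50],"twist": 0}]'

```text
time_s: 12.45
eef_pos: [0.4569, 0.2734, 0.2627]
tcp_rot: [3.14, -0.001, -1.838]
wrist_force: [0.5, -0.1, -0.3]
opening: 0.003
grasp_force: 0.0
```

Request:
arm_command --motion '[{"fingers": 0,"travel": [50,20,0],"twist": 0},{"fingers": 0,"travel": [50,20,0],"twist": 0},{"fingers": 0,"travel": [50,20,0],"twist": 0},{"fingers": 0,"travel": [50,0,0],"twist": 0},{"fingers": 0,"travel": [50,0,0],"twist": 0},{"fingers": 0,"travel": [50,0,0],"twist": 0},{"fingers": 0,"travel": [0,0,0],"twist": 0},{"fingers": 0,"travel": [0,0,0],"twist": 0}]'

```text
time_s: 13.45
eef_pos: [0.3206, 0.0004, 0.2616]
tcp_rot: [3.141, 0.0, -1.838]
wrist_force: [0.2, 0.8, 0.2]
opening: 0.005
grasp_force: 0.0
```

Run:
```python
from h import *
im,c=shot("side","final",130,150,290,290,5)
cv2.imwrite("pics/final.png",c)
s=manip.read_state();print(s["eef_pos"],s["qd"].round(3),s["wrist_force"].round(2),s["time_s"])
```

```text
[0.32076419 0.00073819 0.26158873] [ 0.014  0.009  0.006  0.002 -0.002  0.001] [ 0.89 -0.14  0.09] 13.5
```

View pics/final.png

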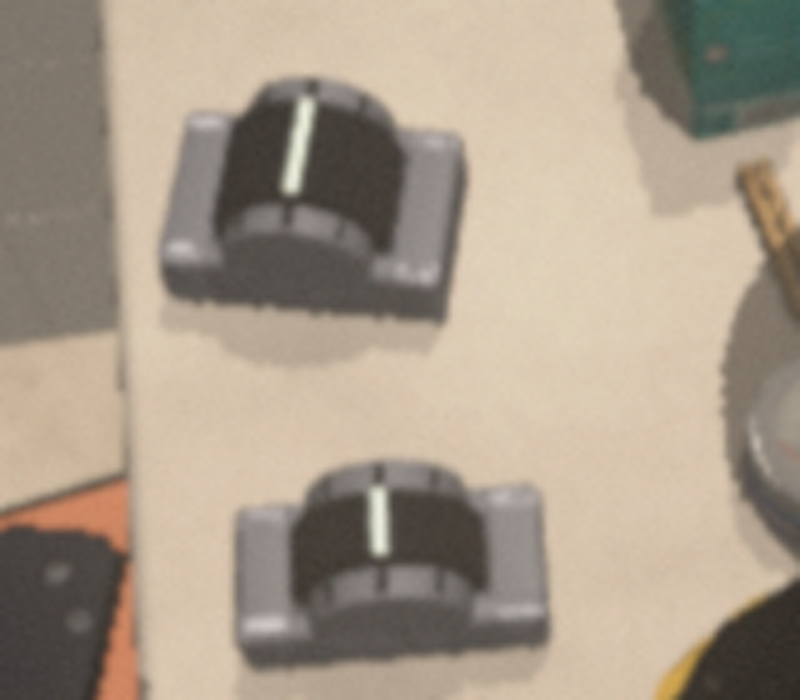

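Both bars line up with their broad ridges, the wide one at (298,145) and the narrow one at (379,520). Neither unit has moved, and the arm is clear.

```bash
python3 -c "from cell import manip; print(manip.sign_off())"
```

```text
the job is handed in; nothing more can be done
None
```

Both thermostat wheels are at the middle click with their white bars level with the broad ridges; nothing else was touched, and the job was handed in at about 13.5 s.

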